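# Dispense a full shot of wash liquid into the rinse bowl

### The arm

A 7-joint arm with a two-finger parallel gripper is mounted at the origin on the work surface. World frame = base frame: x ahead of the robot, y to its left, z up, the work surface at z = 0. Lengths are in m, angles in rad, forces in N, time in s.
With the tool pointing down it reaches from about 0.4 to 0.85 m from the base axis. Payload 10.4 kg.
Tool frame: the origin (TCP) lies on the front face of the gripper's body, between the roots of the fingers; the fingertips stand 70 mm ahead of it and the grasp point (between the pads) lies 51 mm ahead of it; z points along the fingers, y is the direction in which the jaws open and shut (so a half turn about z gives the same grasp; the last joint's range is limited). The gripper opens to 87 mm and grips with 3 to 60 N. Pads are 19 mm wide; open, the fingers measure 117 mm over their backs; the gripper's body (75 mm by 190 mm) begins 51 mm behind the grasp point.
Start: joints at [1.161, 0.332, -0.065, 1.46, 0.022, 1.35, -0.088], TCP at [0.236, -0.579, 0.292] pointing down, gripper open.
Joint ranges: [-2.6, 2.6], [-0.5, 2.12], [-1.47, 1.34], [0.16, 2.42], [-1.27, 4.41], [0.06, 2.06], [-2.6, 2.6]. Speed limits (rad/s): [2.22, 2.22, 2.79, 2.79, 3.14, 3.14, 3.14].

### API

Orientations are given as a rotation vector (axis times angle).
In Python, from cell import arm, eyes gives the robot as it stands. The module is installed in compiled form; this text tells all that it offers.
- The arm moves only by the tool send_rows, never from a script. Its argument "moves" is a list of rows, each a list of 7 numbers: the turn, a rotation vector about the tool's x, y, z in degrees, then the shift along the tool's x, y, z in mm, then the opening, from 0 (shut) to 1 (fully open). In form: [[ax, ay, az, tx, ty, tz, claw], ...]. A call has 1 to 8 rows; each row is the pose to reach, as a shift and turn from the pose measured when the call began, along the tool's axes at that moment; what a row does not reach only later rows make up. A row lasts 1/12 s, in which the tool goes at most 41.7 mm and 7.16 degrees, less where a joint would pass 70% of its speed; a pose out of reach is approached as far as the arm can. A call with a gripper value outside its range is refused whole. The fingers move at their own pace and stop on an object; the grip force is fixed at half the most. Time passes only in rows, so rows that repeat a pose let the fingers close. It gives the time, the measured TCP pose, the force and the opening at its end, in the units of the state.
- arm.state(): the state, without advancing time (a new reading comes with each control period).
- eyes.camera(name): name is "scene" or "top" or "wrist"; returns (picture, depth): 480x640x3 uint8, red, green, blue; 480x640 float32, m along the optical axis (not along the pixel's ray), 0 where there is no reading.
- eyes.get_calibration(name): a dict with "fx", "fy", "cx", "cy" (pixels), "k1" (the pictures are not rectified: a ray, as slopes to the right and down, at radius r is drawn at 1 + k1 r^2 times it, then the intrinsics apply), "camera_from_world" (4x4, takes a point from world to camera coordinates); the wrist camera has in their place "T_tool_cam" (4x4, takes a point from camera to tool coordinates, whose origin is the TCP and whose axes are the flange's). Camera axes: x right, y down, z forward; pixel columns grow to the right and rows downward; lengths in m; the calibration is good to about 2 mm. A picture is of the moment at which its call begins: read the wrist's pose just before it. get_calibration takes no time and is no camera call.
- arm.hand_in(): hands the job in, once; it reports no verdict.
The state is a dict: "time": time; "q": joint angles; "joint_vel": joint speeds; "effort": joint torques, N m; "tool_pos": TCP position; "eef_rot": TCP orientation; "contact_force": force on the tool from outside, world axes, zero at the start; "torque": the same for the moment, N m; "finger_gap": finger opening in m.
Only numpy, scipy, OpenCV 4.12 (cv2) and the standard library are available. Lean on these libraries where they do the work, as an engineer would, in place of code of your own. Each camera call takes 0.05 s, during which the arm holds its last target. There are 200 camera calls.

### The job

The rinse bowl needs a full shot from the white bottle with the blue pump. Swing the blue pump's spout round so that its nozzle is over the bowl, well inside the rim, then press the pump head all the way down to its stop, hold it there a moment and let it spring fully back up, leaving the spout over the bowl. Do not pump while the nozzle is anywhere else, leave the bowl where it stands, and leave the amber bottle's black pump alone.

Things in the scene. Friction and masses are not known exactly. Their poses are not given: they have to be found in the camera images.
- wash_bottle: White round bottle, 76 mm across, with a blue pump, in a round steel holder (92 mm across, two lugs to 65 mm from the axis) screwed to the table: it does not move. Origin: on its upright axis at table height. Shoulder 140 to 168 mm, blue screw collar 42 mm across from 174 to 194 mm above the table. The pump head turns about this axis and is pushed down along it.
- press_pad (a point): Centre of the flat top of the blue pump head, on the bottle's axis, 244 mm above the table when the pump is up; press straight down here. The head is a disc 42 mm across and 22 mm high with a grey thumb pad 33 mm across. The point goes down and turns with the head.
- nozzle (a point): Open end of the blue spout, facing down, 85 mm from the bottle's axis, 218 mm above the table when up. The spout is a level bar from head to nozzle, 16 mm thick (14 mm from 45 mm out, 11 mm near the end), centreline 234 mm above the table. It swivels all the way round either way and stays where it is left; pushing it sideways takes under 1 N.
- plunger (a joint): How far the blue pump head is pressed, m: 0 up, 0.020 at the stop. A spring lifts it: about 4 N starts it moving and 11 N holds it at the stop; beyond that the force rises steeply. It springs back up when let go.
- spout_turn (a joint): Angle of the blue spout about the bottle's upright axis, rad, growing anticlockwise seen from above. Its zero is arbitrary (it turns with the bottle as placed); use the nozzle point for the true direction.
- rinse_bowl: Loose steel bowl, 96 mm across its rim (inside 91 mm), 60 mm across its foot, 50 mm high, 0.2 kg, with a small cream printed part in it. It stands beside the white bottle, its centre 95 to 106 mm from the bottle's axis. Origin: centre of its underside.
- amber_bottle: The other dispenser, not to be used: amber bottle with a black pump in a like holder, same sizes as the white one. Origin: on its axis at table height.
- amber_nozzle (a point): Open end of the black spout of the amber bottle, 85 mm from that bottle's axis, 218 mm above the table; it must stay as it is.
Not all that is in view belongs to the job. What is shaped like the wash_bottle but green or red is not meant.

How it is judged:
On the way, in this order (a step that is already met when the one before it is completed fails the run):
1. the blue pump's nozzle is over the bowl, at least 10 mm inside its rim, the pump still up (horizontal distance between nozzle and rinse_bowl below 0.038 m and value of joint plunger below 0.004 m), for 0.2 s.
2. the head is pressed to its stop (within 2 mm) with the nozzle over the bowl (value of joint plunger above 0.018 m and horizontal distance between nozzle and rinse_bowl below 0.038 m), for 0.2 s.
At the end, for the whole second after the job is handed in: The blue pump is back up (within 2 mm), its nozzle is over the bowl, at least 10 mm inside the rim (within 38 mm of the bowl's centre seen from above), the bowl stands upright within 20 mm of where it was, and the amber bottle's nozzle is within 15 mm of where it was (value of joint plunger below 0.002 m and horizontal distance between nozzle and rinse_bowl below 0.038 m and distance of rinse_bowl from where it was at the start of the episode below 0.02 m and angle between rinse_bowl's own z axis and vertical below 0.1 rad and distance of amber_nozzle from where it was at the start of the episode below 0.015 m); the robot touches nothing.
It fails at once if pumping (head down more than 6 mm) while the nozzle is not over the bowl (value of joint plunger above 0.006 m and horizontal distance between nozzle and rinse_bowl above 0.045 m).
It fails at once if the bowl shifted more than 20 mm or tipped (distance of rinse_bowl from where it was at the start of the episode above 0.02 m or angle between rinse_bowl's own z axis and vertical above 0.3 rad).
It fails at once if the amber bottle's pump turned or pressed: its nozzle moved more than 15 mm (distance of amber_nozzle from where it was at the start of the episode above 0.015 m).
It also fails if it takes over 48 s, if anything falls off the work surface, if the arm or the gripper's body presses on something with over 40 N, if the wrist force passes 120 N, or if a joint passes its speed limit or range.

## Working session

There is one attempt and no reset: what is moved stays moved. The work goes in short steps, Python scripts to look and compute and a tool call to move; the robot and the scene stay as the last step left them, time stands still between calls to the robot, and variables do not carry over. Pictures are saved under pics/ and viewed, about 8 in all and at most 12, crops included, and the job is handed in when it is done.

Besides the shell and the picture viewer there is one more tool, called after "Emit:" as name(argument=value, ...) on one line, values as JSON. send_rows: Moves the arm, as the interface text tells. Its arguments: {"type":"object","properties":{"moves":{"type":"array","items":{"type":"array","items":{"type":"number"}}}},"required":["moves"]}

```bash
mkdir -p pics
cat > h.py <<'E'
import numpy as np, cv2
from cell import arm, eyes
from scipy.spatial.transform import Rotation as R
def T_wc(n, st=None):
    c=eyes.get_calibration(n)
    if n!='wrist': return np.linalg.inv(np.array(c['camera_from_world'])),c
    T=np.eye(4);T[:3,:3]=R.from_rotvec(st['eef_rot']).as_matrix();T[:3,3]=st['tool_pos']
    return T@np.array(c['T_tool_cam']),c
def ray(px,n,st=None):
    T,c=T_wc(n,st);K=np.array([[c['fx'],0,c['cx']],[0,c['fy'],c['cy']],[0,0,1.]])
    u=cv2.undistortPoints(np.array(px,float).reshape(-1,1,2),K,np.array([c['k1'],0,0,0.]))[:,0]
    d=np.c_[u,np.ones(len(u))]
    return T[:3,3],d@T[:3,:3].T
def onplane(px,z,n,st=None):
    o,d=ray(px,n,st);return o+d*((z-o[2])/d[:,2])[:,None]
def atdepth(px,dep,n,st=None):
    o,d=ray(px,n,st);return o+d*np.array([dep[int(v),int(u)] for u,v in px])[:,None]
E
python3 - <<'E'
from h import *
st=arm.state();print(st)
for n in ('scene','top'):
    p,d=eyes.camera(n);cv2.imwrite(f'pics/{n}0.png',p[:,:,::-1]);np.save(n+'0.npy',d);print(T_wc(n)[0].round(3))
E
```

```text
{'time': 0.0, 'q': array([ 1.16138768,  0.33287659, -0.06472056,  1.46092891,  0.02159293,
        1.3498859 , -0.08849319]), 'joint_vel': array([-0.00195247,  0.00091472,  0.00103241, -0.00255048,  0.00016631,
       -0.00034669, -0.00039229]), 'effort': array([ 2.54081078e-04, -6.23238873e+01,  2.51765916e-02, -3.89903104e+01,
       -6.13408908e-02,  3.95816762e-02,  1.64718108e-04]), 'tool_pos': array([ 0.23567784, -0.5785585 ,  0.29145689]), 'eef_rot': array([-3.08166461e+00, -6.03624089e-01,  5.01138226e-04]), 'contact_force': array([-0.36062846,  0.28692026, -0.86510656]), 'torque': array([0.02692138, 0.02472842, 0.04518817]), 'finger_gap': 0.08691321323556164}
[[ 0.772  0.604 -0.196  0.692]
 [ 0.635 -0.73   0.253 -0.367]
 [ 0.01  -0.32  -0.947  1.368]
 [ 0.     0.     0.     1.   ]]
[[-0.012 -0.98   0.197  0.233]
 [-1.     0.014  0.007 -0.035]
 [-0.01  -0.197 -0.98   1.37 ]
 [ 0.     0.     0.     1.   ]]
```

View pics/top0.png

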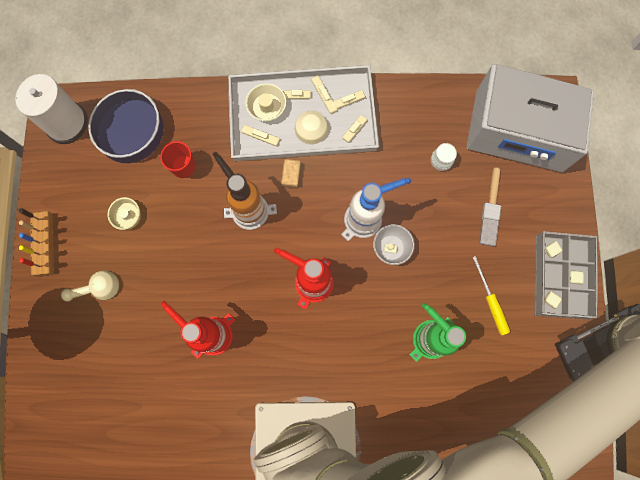

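View pics/scene0.png

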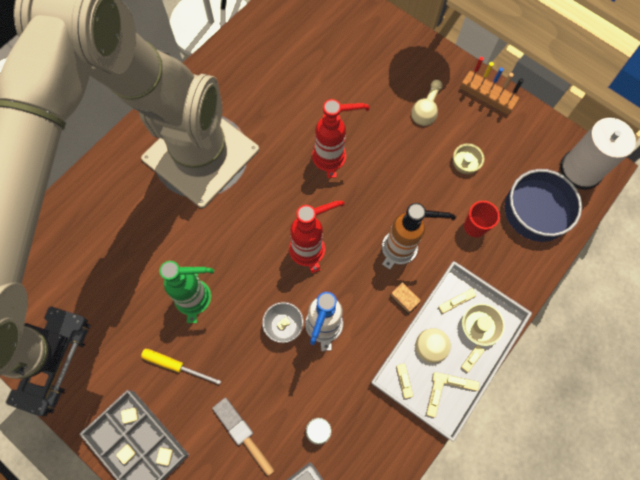

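The top view shows five pump bottles by head pixel: red (315,270), red (190,332), green (456,337), amber with a black pump (237,183), and white with a blue pump (372,192). The last one fits the description, with its spout tip near (408,181). The steel bowl beside it is at (394,245). Next I'll measure these and make one enlarged crop to confirm.

Run:
```python
from h import *
for n,hb,bb in (('top',(340,170,425,215),(370,222,420,270)),('scene',(300,285,345,350),(258,298,308,347))):
    p=cv2.imread(f'pics/{n}0.png');d=np.load(n+'0.npy')
    hsv=cv2.cvtColor(p,cv2.COLOR_BGR2HSV)
    m=cv2.inRange(hsv,(100,120,60),(125,255,255));M=np.zeros_like(m);x0,y0,x1,y1=hb;M[y0:y1,x0:x1]=m[y0:y1,x0:x1]
    ys,xs=np.nonzero(M);P=atdepth(list(zip(xs,ys)),d,n)
    top=P[P[:,2]>.222]; print(n,'blue',len(P),'z',np.percentile(P[:,2],[5,50,95]).round(3))
    # grey pad: high points z>.238
    vv,uu=np.mgrid[y0:y1,x0:x1];px=np.c_[uu.ravel(),vv.ravel()];Q=atdepth(px,d,n)
    s=(Q[:,2]>.2405)&(Q[:,2]<.26);print(' pad',Q[s].mean(0).round(4),s.sum(),np.ptp(Q[s],0).round(3))
    c=Q[s].mean(0);f=top[np.argmax(np.linalg.norm(top[:,:2]-c[:2],axis=1))];print(' far spout',f.round(4),np.linalg.norm(f[:2]-c[:2]).round(4),'dir deg',np.degrees(np.arctan2(*(f-c)[1::-1])).round(1))
    x0,y0,x1,y1=bb;vv,uu=np.mgrid[y0:y1,x0:x1];px=np.c_[uu.ravel(),vv.ravel()];Q=atdepth(px,d,n)
    s=(Q[:,2]>.044)&(Q[:,2]<.056);r,_=cv2.minEnclosingCircle(Q[s][:,:2].astype(np.float32)*1000),0
    print(' bowl rim',r,s.sum(),'dist',np.linalg.norm(np.array(r[0])/1000-c[:2]).round(4))
    x0,y0,x1,y1=(335,165,425,275) if n=='top' else (255,270,350,355)
    cv2.imwrite(f'pics/{n}c.png',cv2.resize(p[y0:y1,x0:x1],None,fx=5,fy=5))
```

```text
top blue 349 z [0.187 0.239 0.244]
 pad [ 0.5544 -0.1554  0.2434] 309 [0.049 0.092 0.009]
 far spout [ 0.2335 -0.035   1.3702] 0.3428 dir deg 159.4
 bowl rim ((485.0854187011719, -205.5343017578125), 56.6060676574707) 175 dist 0.0855
scene blue 320 z [0.192 0.24  0.245]
 pad [ 0.5558 -0.1581  0.2436] 368 [0.046 0.09  0.01 ]
 far spout [ 0.6922 -0.3669  1.368 ] 0.2495 dir deg -56.8
 bowl rim ((479.1372375488281, -215.16062927246094), 48.14439392089844) 164 dist 0.0956
```

View pics/topc.png

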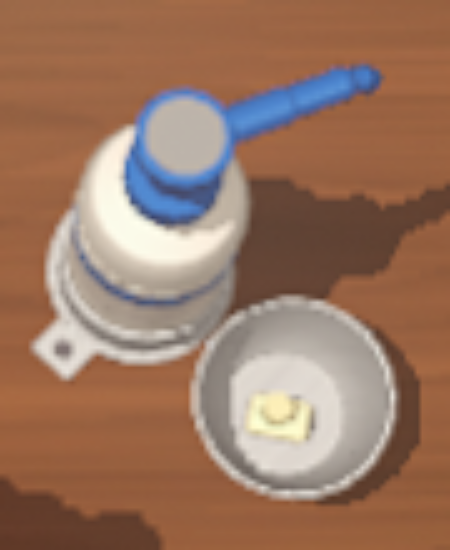

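The crop confirms it: white bottle, blue pump, grey pad at crop (188,135), which is (372.6,192). The tip is at (408.6,180.6) and the bowl rim centre at (393.8,244.4).

Run:
```python
from h import *
H=onplane([[372.6,192]],.244,'top')[0];N=onplane([[408.6,180.6]],.236,'top')[0];B=onplane([[393.8,244.4]],.05,'top')[0]
print(H,N,B,'spout len',np.linalg.norm((N-H)[:2]),'bowl d',np.linalg.norm((B-H)[:2]))
p=cv2.imread('pics/scene0.png');hsv=cv2.cvtColor(p,cv2.COLOR_BGR2HSV);d=np.load('scene0.npy')
# scene pad: grey pixels in head region
m=((hsv[:,:,1]<60)&(hsv[:,:,2]>100)).astype(np.uint8);M=np.zeros_like(m);M[290:313,315:340]=m[290:313,315:340]
ys,xs=np.nonzero(M);P=atdepth(list(zip(xs,ys)),d,'scene');P=P[abs(P[:,2]-.244)<.006];print('scene pad',len(P),P.mean(0),np.ptp(P,0))
a=lambda v:np.degrees(np.arctan2(v[1],v[0]))
print('spout',a(N-H),'bowl',a(B-H))
# obstacles: tall stuff near
dt=np.load('top0.npy')
for nm,px in dict(amber=[237,183],ambtip=[217,154],green=[456,337],gtip=[425,307],red=[314,269],rtip=[278,251]).items(): print(nm,onplane([px],.24,'top')[0].round(3),dt[px[1],px[0]])
st=arm.state();print(R.from_rotvec(st['eef_rot']).as_matrix().round(3));print(T_wc('wrist',st)[1])
```

```text
[ 0.55165227 -0.14903742  0.244     ] [ 0.57754995 -0.22555792  0.236     ] [ 0.47813586 -0.21433185  0.05      ] spout len 0.08078414319288404 bowl d 0.09832611159062894
scene pad 190 [ 0.55222072 -0.14845263  0.24383523] [0.03716133 0.03116077 0.01162418]
spout -71.3020656234256 bowl -138.38975415321713
amber [0.576 0.129 0.24 ] 1.1709765
ambtip [0.641 0.173 0.24 ] 1.1976632
green [ 0.255 -0.305  0.24 ] 1.1079332
gtip [ 0.316 -0.246  0.24 ] 1.1283295
red [ 0.395 -0.027  0.24 ] 1.1373392
rtip [0.433 0.044 0.24 ] 1.1494116
[[ 0.926  0.377 -0.001]
 [ 0.377 -0.926  0.001]
 [-0.    -0.001 -1.   ]]
{'fx': 390.69630778803804, 'fy': 390.69630778803804, 'cx': 322.2070726340103, 'cy': 234.76774261150513, 'k1': 0.011325527085805843, 'T_tool_cam': array([[-2.67194209e-04, -9.52727139e-01, -3.03827134e-01,
         8.39680753e-02],
       [ 9.99999787e-01, -7.37893741e-05, -6.48042886e-04,
         4.30076670e-04],
       [ 5.94988831e-04, -3.03827243e-01,  9.52726956e-01,
        -9.27239219e-02],
       [ 0.00000000e+00,  0.00000000e+00,  0.00000000e+00,
         1.00000000e+00]])}
```

Run:
```python
from h import *
d=np.load('top0.npy');v,u=np.mgrid[0:400:2,0:640:2];px=np.c_[u.ravel(),v.ravel()];P=atdepth(px,d,'top')
for x0,x1,y0,y1 in ((.2,.75,-.4,0),(.2,.75,-.6,-.4),(.55,.9,-.6,-.3),(.4,.8,-.25,.0)):
    s=(P[:,0]>x0)&(P[:,0]<x1)&(P[:,1]>y0)&(P[:,1]<y1)&(P[:,2]<1);i=np.argmax(P[:,2]*s);print(px[i],P[i].round(3))
s=(P[:,2]>.15)&(P[:,2]<.5)&(P[:,1]<-.25)&(P[:,0]>.4);print(P[s].min(0),P[s].max(0),s.sum())
```

```text
[312 262] [ 0.408 -0.024  0.249]
[638 364] [ 0.202 -0.457  0.641]
[548 104] [ 0.772 -0.567  0.192]
[312 262] [ 0.408 -0.024  0.249]
[ 0.66622184 -0.69896718  0.15001845] [ 0.89086866 -0.41593585  0.19152041] 1763
```

Emit:
send_rows(moves=[[0,0,0,0,0,-30,0],[0,0,0,0,0,-60,0],[0,0,0,36,-17,-60,0],[0,0,0,72,-33,-60,0],[0,0,0,108,-49,-60,0],[0,0,0,144,-66,-60,0],[0,0,0,180,-82,-60,0],[0,0,0,216,-98,-60,0]])

```text
time: 0.77
tool_pos: [0.3996, -0.4047, 0.3515]
eef_rot: [-3.082, -0.603, 0.001]
contact_force: [0.7, -0.8, -0.1]
finger_gap: 0.0416
```

Emit:
send_rows(moves=[[0,0,0,36,-16,0,0],[0,0,0,72,-32,0,0],[0,0,0,108,-49,0,0],[0,0,0,144,-65,0,0],[0,0,0,180,-82,0,0],[0,0,0,216,-98,0,0],[0,0,0,250,-113,0,0],[0,0,0,269,-122,0,0]])

```text
time: 1.43
tool_pos: [0.605, -0.1857, 0.3508]
eef_rot: [-3.078, -0.61, 0.001]
contact_force: [-0.2, 0.1, -0.4]
finger_gap: 0.0007
```

Run:
```python
from h import *
st=arm.state();p,d=eyes.camera('wrist');cv2.imwrite('pics/w1.png',p[:,:,::-1]);np.save('w1.npy',d);print(st['tool_pos'],st['eef_rot'],st['finger_gap'])
import pickle;pickle.dump(st,open('w1.pkl','wb'))
```

```text
[ 0.60496556 -0.18573162  0.35083871] [-3.07815645e+00 -6.09614700e-01  5.87855856e-04] 0.0007236444227212956
```

View pics/w1.png

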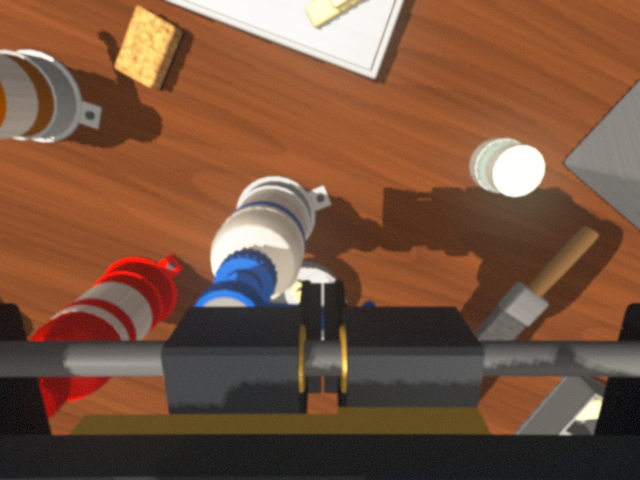

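The wrist view shows the closed fingers near (323,290), with the blue head left of them at (235,300) and the spout tip to the right at (368,303). So the fingers are on the right side of the spout. Now I'll descend and compute the arc.

Emit:
send_rows(moves=[[0,0,0,0,0,30,0],[0,0,0,0,0,59,0],[0,0,0,0,0,59,0]])

```text
time: 1.73
tool_pos: [0.6043, -0.1816, 0.2851]
eef_rot: [-3.071, -0.616, 0.013]
contact_force: [-1.5, 0.1, -1.4]
finger_gap: 0.0005
```

```bash
cat > arc.py <<'E'
from h import *
import sys
H=np.array([.552,-.149])
def rows(ths,off,r=.055):
    st=arm.state();Rm=R.from_rotvec(st['eef_rot']).as_matrix();a0=np.degrees(np.arctan2(Rm[1,0],Rm[0,0]))
    print(st['tool_pos'].round(4),'a0',a0.round(1),st['contact_force'].round(1),'tilt',Rm[2].round(4))
    for t in ths:
        c,s=np.cos(np.radians(t)),np.sin(np.radians(t));g=H+r*np.array([c,s])+off*np.array([-s,c])
        dl=Rm.T@np.append(g-st['tool_pos'][:2],0)*1000
        print(t,[0,0,round(-(t+90-a0),1),*dl.round(0)])
if __name__=='__main__': rows(eval(sys.argv[1]),float(sys.argv[2]))
E
python3 arc.py "[-71,-75,-79,-83,-87,-91,-95,-99]" .017
```

```text
[ 0.6043 -0.1816  0.2851] a0 22.7 [-1.5  0.1 -1.4] tilt [-0.006  -0.011  -0.9999]
-71 [0, 0, np.float64(3.7), np.float64(-22.0), np.float64(6.0), np.float64(0.0)]
-75 [0, 0, np.float64(7.7), np.float64(-26.0), np.float64(7.0), np.float64(0.0)]
-79 [0, 0, np.float64(11.7), np.float64(-30.0), np.float64(7.0), np.float64(0.0)]
-83 [0, 0, np.float64(15.7), np.float64(-34.0), np.float64(7.0), np.float64(0.0)]
-87 [0, 0, np.float64(19.7), np.float64(-38.0), np.float64(7.0), np.float64(0.0)]
-91 [0, 0, np.float64(23.7), np.float64(-42.0), np.float64(7.0), np.float64(0.0)]
-95 [0, 0, np.float64(27.7), np.float64(-46.0), np.float64(6.0), np.float64(0.0)]
-99 [0, 0, np.float64(31.7), np.float64(-50.0), np.float64(5.0), np.float64(0.0)]
```

Emit:
send_rows(moves=[[0,0,2,-11,3,-4,0],[0,0,4,-22,6,-5,0],[0,0,8,-26,7,-5,0],[0,0,12,-30,7,-5,0],[0,0,16,-34,7,-5,0],[0,0,20,-38,7,-5,0],[0,0,24,-42,7,-5,0],[0,0,28,-46,6,-5,0]])

```text
time: 2.4
tool_pos: [0.5637, -0.2068, 0.293]
eef_rot: [-3.132, 0.158, 0.011]
contact_force: [0.7, -0.6, -0.8]
finger_gap: 0.0003
```

```bash
python3 arc.py "[-99,-103,-107,-111,-115,-119,-123,-127]" .017
```

```text
[ 0.5637 -0.2068  0.293 ] a0 -5.8 [ 0.7 -0.6 -0.8] tilt [-0.0071 -0.0055 -1.    ]
-99 [0, 0, np.float64(3.2), np.float64(-4.0), np.float64(-1.0), np.float64(0.0)]
-103 [0, 0, np.float64(7.2), np.float64(-7.0), np.float64(0.0), np.float64(0.0)]
-107 [0, 0, np.float64(11.2), np.float64(-11.0), np.float64(1.0), np.float64(0.0)]
-111 [0, 0, np.float64(15.2), np.float64(-15.0), np.float64(1.0), np.float64(0.0)]
-115 [0, 0, np.float64(19.2), np.float64(-20.0), np.float64(1.0), np.float64(0.0)]
-119 [0, 0, np.float64(23.2), np.float64(-24.0), np.float64(1.0), np.float64(0.0)]
-123 [0, 0, np.float64(27.2), np.float64(-27.0), np.float64(0.0), np.float64(0.0)]
-127 [0, 0, np.float64(31.2), np.float64(-31.0), np.float64(-1.0), np.float64(0.0)]
```

Emit:
send_rows(moves=[[0,0,3,-4,-1,2,0],[0,0,7,-7,0,2,0],[0,0,11,-11,1,2,0],[0,0,15,-15,1,2,0],[0,0,19,-20,1,2,0],[0,0,23,-24,1,2,0],[0,0,27,-27,0,2,0],[0,0,31,-31,-1,2,0]])

```text
time: 3.07
tool_pos: [0.5324, -0.2046, 0.294]
eef_rot: [-2.974, 1.002, 0.007]
contact_force: [1.0, -0.6, -0.3]
finger_gap: 0.0007
```

```bash
python3 arc.py "[-130,-133,-136,-138]" .017
python3 - <<'E'
from h import *
for n in ('scene','top'):
    p,d=eyes.camera(n);cv2.imwrite(f'pics/{n}1.png',p[:,:,::-1])
p=cv2.imread('pics/scene1.png');cv2.imwrite('pics/c1.png',cv2.resize(p[230:380,230:430],None,fx=4,fy=4))
E
```

```text
[ 0.5324 -0.2046  0.294 ] a0 -37.2 [ 1.  -0.6 -0.3] tilt [-0.0051 -0.0016 -1.    ]
-130 [0, 0, np.float64(2.8), np.float64(-4.0), np.float64(-0.0), np.float64(0.0)]
-133 [0, 0, np.float64(5.8), np.float64(-7.0), np.float64(0.0), np.float64(0.0)]
-136 [0, 0, np.float64(8.8), np.float64(-10.0), np.float64(1.0), np.float64(0.0)]
-138 [0, 0, np.float64(10.8), np.float64(-12.0), np.float64(1.0), np.float64(0.0)]
```

View pics/c1.png

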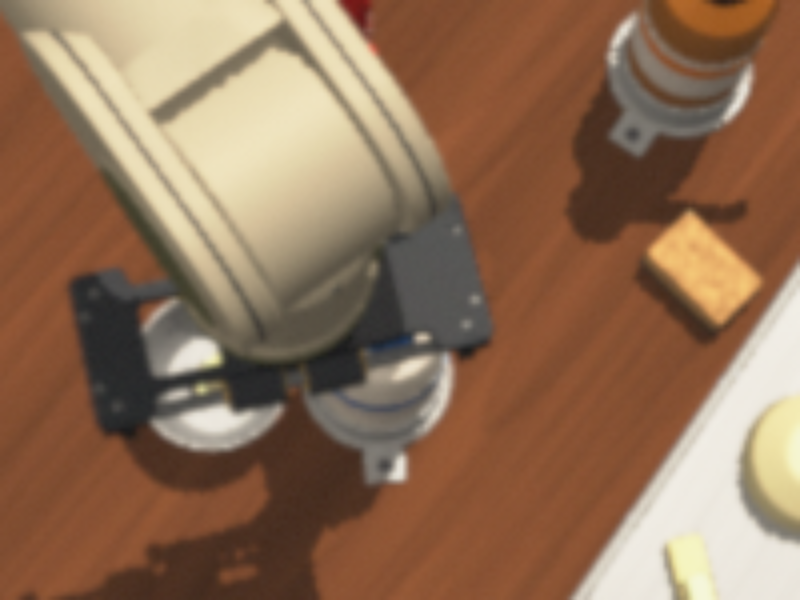

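The gripper hides the spout at this point. I'll finish the arc, back off sideways, and lift.

Emit:
send_rows(moves=[[0,0,3,-4,0,2,0],[0,0,6,-7,0,2,0],[0,0,9,-10,1,2,0],[0,0,11,-12,1,2,0],[0,0,11,-13,1,2,0],[0,0,11,0,1,0,0],[0,0,11,15,2,-30,0],[0,0,11,20,2,-60,0]])

```text
time: 3.83
tool_pos: [0.547, -0.2198, 0.3539]
eef_rot: [-2.868, 1.277, 0.011]
contact_force: [0.2, -0.9, -0.3]
finger_gap: 0.0005
```

Emit:
send_rows(moves=[[0,0,0,20,0,-40,0],[0,0,0,60,0,-40,0],[0,0,0,100,0,-40,0],[0,0,0,100,0,-40,0]])

```text
time: 4.17
tool_pos: [0.616, -0.3006, 0.3892]
eef_rot: [-2.868, 1.282, 0.017]
contact_force: [0.9, -0.7, -2.8]
finger_gap: 0.0002
```

Run:
```python
from h import *
st=arm.state();print(st['time'],st['tool_pos'])
im=[]
for n,(x0,y0,x1,y1) in (('scene',(250,260,360,360)),('top',(335,165,445,275))):
    p,d=eyes.camera(n);cv2.imwrite(f'pics/{n}2.png',p[:,:,::-1]);np.save(n+'2.npy',d);im.append(cv2.resize(p[y0:y1,x0:x1,::-1],(400,400)))
im2,d=eyes.camera('wrist');im.append(cv2.resize(im2[:,:,::-1],(533,400)))
cv2.imwrite('pics/c2.png',cv2.resize(np.hstack(im),(800,240)))
```

```text
4.1667 [ 0.61597959 -0.30061884  0.38922549]
```

View pics/c2.png

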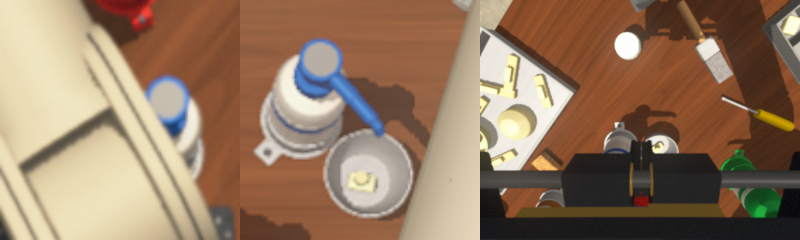

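The top panel shows the spout swung towards the bowl, with the tip at about (398.8,225.5), the head at (372,192.5), and the bowl unmoved. I'll measure the tip.

Run:
```python
from h import *
p=cv2.imread('pics/top2.png');hsv=cv2.cvtColor(p,cv2.COLOR_BGR2HSV);m=cv2.inRange(hsv,(100,110,60),(125,255,255))
m[:170]=0;m[250:]=0;m[:,:340]=0;m[:,420:]=0
ys,xs=np.nonzero(m);k=np.argsort(-(xs+ys))[:12];t=[xs[k].mean(),ys[k].mean()];print('tip px',t)
N=onplane([t],.234,'top')[0];H=np.array([.552,-.149]);B=np.array([.478,-.2143])
v=N[:2]-H;a=np.arctan2(v[1],v[0]);n=H+.085*np.array([np.cos(a),np.sin(a)]);print('len',np.linalg.norm(v),'ang',np.degrees(a),'nozzle',n,'to bowl',np.linalg.norm(n-B))
def rim(f,d):
    x0,y0,x1,y1=(370,222,420,272);vv,uu=np.mgrid[y0:y1,x0:x1];q=cv2.imread(f);g=cv2.cvtColor(q,cv2.COLOR_BGR2HSV)[y0:y1,x0:x1]
    mm=((g[:,:,1]<60)&(g[:,:,2]>90)).astype(np.uint8);c=max(cv2.findContours(mm,0,2)[0],key=cv2.contourArea);return cv2.minEnclosingCircle(c)
print(rim('pics/top0.png',0),rim('pics/top2.png',0))
```

```text
tip px [np.float64(398.6666666666667), np.float64(224.66666666666666)]
len 0.08496008515780734 ang -142.29592787738417 nozzle [ 0.48474969 -0.20098458] to bowl 0.014928457062949995
((18.62162208557129, 18.62162208557129), 26.33504867553711) ((18.62162208557129, 18.62162208557129), 26.33504867553711)
```

The nozzle is 15 mm from the bowl centre, the spout length is 85 mm as it should be, and the bowl hasn't moved. Next I go above the pad.

Emit:
send_rows(moves=[[0,0,0,-38,-13,0,0],[0,0,0,-76,-26,0,0],[0,0,0,-114,-39,0,0],[0,0,0,-146,-50,15,0],[0,0,0,-156,-53,35,0],[0,0,0,-156,-53,50,0],[0,0,0,-156,-53,52,0],[0,0,0,-156,-53,52,0]])

```text
time: 4.98
tool_pos: [0.5477, -0.1428, 0.343]
eef_rot: [-2.869, 1.274, 0.012]
contact_force: [0.3, -0.1, 0.3]
finger_gap: 0.0002
```

Run:
```python
from h import *
st=arm.state();Rm=R.from_rotvec(st['eef_rot']).as_matrix();print(st['tool_pos'],Rm[:,2],st['contact_force'],Rm.T@(np.array([.552,-.149,.314])-st['tool_pos'])*1000, R.from_matrix(Rm.T@R.from_euler('ZX',[-48.2,180],degrees=True).as_matrix()).as_rotvec(degrees=True))
```

```text
[ 0.54772953 -0.14277956  0.34296169] [-0.00578895  0.00509001 -0.99997029] [ 0.28256559 -0.14973783  0.27835139] [ 7.69991239  0.97700402 28.90444409] [0.05170658 0.43862957 0.30581974]
```

Emit:
send_rows(moves=[[0,0,0,4,0.5,10,0],[0,0.4,0,8,1,18,0],[0,0.4,0,8,1,22,0],[0,0.4,0,8,1,22,0]])

```text
time: 5.32
tool_pos: [0.552, -0.1498, 0.3196]
eef_rot: [2.87, -1.276, -0.004]
contact_force: [-0.3, 0.3, 0.4]
finger_gap: 0.0003
```

Run:
```python
from h import *
st=arm.state();Rm=R.from_rotvec(st['eef_rot']).as_matrix();print(st['tool_pos'],Rm[:,2],st['contact_force'],Rm.T@(np.array([.552,-.149,.314])-st['tool_pos'])*1000)
```

```text
[ 0.55195474 -0.14981488  0.31964569] [-2.79148712e-03  3.06309805e-04 -9.99996057e-01] [-0.26919763  0.34851676  0.35188309] [-0.56281967 -0.59005972  5.64578754]
```

Centred within 1 mm and 5.6 mm above the pad. Now I press gradually.

Emit:
send_rows(moves=[[0,0,0,0,0,4,0],[0,0,0,0,0,7,0],[0,0,0,0,0,10,0],[0,0,0,0,0,13,0],[0,0,0,0,0,16,0],[0,0,0,0,0,19,0],[0,0,0,0,0,21,0],[0,0,0,0,0,22,0]])

```text
time: 5.98
tool_pos: [0.5522, -0.1499, 0.2986]
eef_rot: [2.87, -1.276, -0.001]
contact_force: [-2.2, 0.6, 9.0]
finger_gap: 0.0004
```

Emit:
send_rows(moves=[[0,0,0,0,0,2,0],[0,0,0,0,0,4,0],[0,0,0,0,0,5,0],[0,0,0,0,0,5.5,0],[0,0,0,0,0,5.5,0]])

```text
time: 6.4
tool_pos: [0.5524, -0.15, 0.2944]
eef_rot: [2.87, -1.276, 0.001]
contact_force: [-3.0, 0.7, 10.5]
finger_gap: 0.0007
```

Emit:
send_rows(moves=[[0,0,0,0,0,2,0],[0,0,0,0,0,3,0],[0,0,0,0,0,3,0],[0,0,0,0,0,3,0],[0,0,0,0,0,3,0]])

```text
time: 6.82
tool_pos: [0.5526, -0.15, 0.294]
eef_rot: [2.87, -1.276, 0.005]
contact_force: [-7.3, 2.0, 18.5]
finger_gap: 0.0003
```

At the stop: the force jumped to 18.5 N at z 0.294. I'll hold 0.5 s, then lift straight off.

Emit:
send_rows(moves=[[0,0,0,0,0,2,0],[0,0,0,0,0,2,0],[0,0,0,0,0,2,0],[0,0,0,0,0,2,0],[0,0,0,0,0,2,0],[0,0,0,0,0,2,0]])

```text
time: 7.32
tool_pos: [0.5525, -0.15, 0.294]
eef_rot: [2.87, -1.276, 0.007]
contact_force: [-7.4, 2.0, 15.7]
finger_gap: 0.0003
```

Emit:
send_rows(moves=[[0,0,0,0,0,-4,0],[0,0,0,0,0,-10,0],[0,0,0,0,0,-16,0],[0,0,0,0,0,-22,0],[0,0,0,0,0,-30,0],[0,0,0,0,0,-50,0],[0,0,0,0,0,-80,0],[0,0,0,0,0,-110,0]])

```text
time: 7.98
tool_pos: [0.5517, -0.1496, 0.4045]
eef_rot: [2.87, -1.276, 0.004]
contact_force: [0.5, -0.1, 0.1]
finger_gap: 0.0004
```

Emit:
send_rows(moves=[[0,0,0,38,0,0,0],[0,0,0,76,0,0,0],[0,0,0,114,0,0,0],[0,0,0,150,0,0,0],[0,0,0,170,30,0,0],[0,0,0,180,60,0,0],[0,0,0,180,60,0,0],[0,0,0,180,60,0,0]])

```text
time: 8.65
tool_pos: [0.6268, -0.3259, 0.4045]
eef_rot: [2.867, -1.281, 0.003]
contact_force: [-0.1, 1.7, 0.6]
finger_gap: 0.0007
```

Run:
```python
from h import *
st=arm.state();print(st['time'],st['tool_pos'],st['contact_force'])
p,d=eyes.camera('top');cv2.imwrite('pics/top3.png',p[:,:,::-1]);cv2.imwrite('pics/c3.png',cv2.resize(p[140:290,200:460,::-1],None,fx=3,fy=3))
p=cv2.imread('pics/top3.png');hsv=cv2.cvtColor(p,cv2.COLOR_BGR2HSV);m=cv2.inRange(hsv,(100,110,60),(125,255,255))
m[:170]=0;m[250:]=0;m[:,:340]=0;m[:,420:]=0
ys,xs=np.nonzero(m);k=np.argsort(-(xs+ys))[:12];t=[xs[k].mean(),ys[k].mean()]
N=onplane([t],.234,'top')[0];v=N[:2]-[.552,-.149];print(t,N,np.linalg.norm(v),np.degrees(np.arctan2(v[1],v[0])))
print('pad z',atdepth([(372,192),(373,191),(371,193)],d,'top')[:,2])
for f in ('top0','top3'):
    q=cv2.imread(f'pics/{f}.png')
    g=cv2.cvtColor(q,cv2.COLOR_BGR2HSV);b=cv2.inRange(g,(0,0,0),(180,255,60))[145:195,205:255];print(f,'amber dark centroid',cv2.moments(b)['m10']/cv2.moments(b)['m00'],cv2.moments(b)['m01']/cv2.moments(b)['m00'])
```

```text
8.65 [ 0.62678063 -0.32585347  0.40453586] [-0.0874582   1.69332436  0.63101967]
[np.float64(398.6666666666667), np.float64(224.66666666666666)] [ 0.48478127 -0.20096017  0.234     ] 0.08496008515780734 -142.29592787738417
pad z [0.24257063 0.24186398 0.24491595]
top0 amber dark centroid 26.0 48.0
top3 amber dark centroid 25.0 30.78181818181818
```

View pics/c3.png

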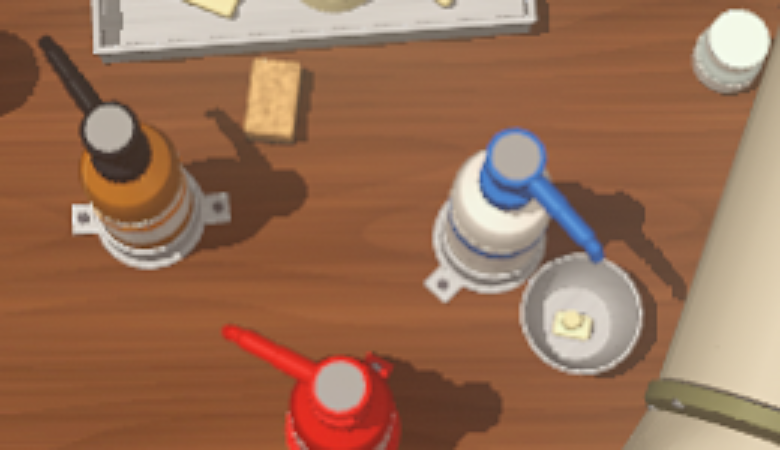

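The spout tip is still at (398.7,224.7), the pad is back at 0.243 m, and the bowl is in place. The amber tip is at about (215,154), as before. The dark-mask centroid disagreed between frames, so I'll check that region by frame difference before handing in.

Run:
```python
from h import *
a,b=[cv2.imread(f'pics/{f}.png') for f in('top0','top3')]
for n,(x0,y0,x1,y1) in dict(amber=(205,145,270,230),bowl=(372,236,416,268)).items():
    A,B=[cv2.cvtColor(i[y0:y1,x0:x1],6).astype(np.float32) for i in(a,b)]
    print(n,'mean diff',abs(A-B).mean(),'shift px',cv2.phaseCorrelate(A,B))
    ok=abs(A-B).mean()<12
print(arm.hand_in() if ok else 'no')
```

```text
amber mean diff 5.8883257 shift px ((-0.004534236210119502, -0.005667010426634533), 1.0010018818540338)
bowl mean diff 5.353693 shift px ((0.5463964879931034, 0.029051066677991955), 0.9892979911632008)
the job is handed in; nothing more can be done
None
```

I swung the blue pump's spout over the rinse bowl, pressed the head to its stop, let it spring back up, and handed the job in at about 9 s of the allowed 48 s. No verdict was reported.

- **Swing:** I pushed the spout clockwise from the side with closed fingers. The nozzle ended about 15 mm from the bowl's centre (limit 38 mm), and the measured spout length matched the given 85 mm.
- **Press:** I pressed straight down on the pad until the fingertips were 20 mm below its rest height. The force jumped from about 10 N to about 18 N there, so the head was at its stop. I held it for over 0.5 s, then lifted straight off.
- **Last checks:**
  - The pad is back at about 0.243 m, so the pump is up.
  - The spout is unchanged since the swing.
  - The bowl shifted about 0.5 px at most (about 1 mm).
  - The amber bottle shows no shift.
  - The arm is clear of everything.
- **One check disagreed:** a dark-colour centroid of the black pump differed between the first and last pictures. I put that down to a poor threshold. Direct image comparison gave zero shift, and the picture shows the black spout where it was.

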